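Load the box shaker, close its retainer and lock the clamp bolt

TASK

Get the shaker ready to run: stand every blue sample box with a pale lid flat in the shaker's tray, lids up, and leave the red-lidded box where it stands. Then hold the red latch tab down and slide the retainer just one notch towards the boxes, letting the tab up so that it latches there. Last, screw the orange-levered clamp bolt in clockwise until it is snug against its stop, keeping its lever upright, and only then fold the lever flat.

Things in the scene. Friction and masses are not known exactly. Their poses are not given: they have to be found in the camera images.
- shaker: box shaker, white housing 260 mm (x) by 310 mm (y), fixed, with a blue deck 70 mm above the bench; origin at the centre of its underside, z up; its front with the display faces -x (roughly to the robot). Tray along the front of the deck; behind it the retainer's black fin with red tab (y = +85 mm) and the clamp bolt with orange lever on a dark 20 mm high block (x = 60, y = -90 mm)
- tray (a point): centre of the tray once the retainer is closed, on its black rubber floor (deck level), at x = -88, y = 0, z = 70 mm in the shaker's frame, same axes. The tray lies between 12 mm high lips: front one 31 mm towards -x, end ones 145 mm either way in y. It takes five boxes side by side in a row along y, their 50 mm sides along x
- bar_front (a point): middle of the lower front edge of the retainer's aluminium bar, the tray's back wall, 276 mm long in y, top 16 mm higher; moves with the retainer. Open it is 55 mm behind point tray (+x), one notch on 31 mm. It pushes boxes that are in its way
- retainer (a joint): travel in m of the retainer (bar, carriage and black fin in one) towards the shaker's -x, i.e. towards the tray: 0 open (its start); notches at 0, 0.024, 0.048; stop at 0.050. Drags with about 3 N. A pawl on the latch tab locks it in each notch, give or take 2 mm; let up within about 6 mm of a notch the pawl snaps in
- tab (a joint): travel in m of the red latch tab downwards: 0 up and latched, 0.008 fully pressed; sprung, 2 N to start and 6 N fully down. The pawl is free from 0.0065 on, so hold the tab fully down while sliding; between notches it cannot come up fully
- fin_top (a point): centre of the top of the retainer's black fin, which is 12 mm thick along the shaker's x, 26 mm wide along its y, and stands upright in the middle of the red tab; 122 mm above the bench; with the retainer open at x = 40, y = 85 mm in the shaker's frame; axes as the shaker's
- tab_top (a point): centre of the upper face of the red latch tab, a plate 64 mm (shaker's x) by 44 mm (y) round the foot of the fin; at rest 28 mm below the fin's top, 36 mm when pressed. Fingertips on both sides of the fin along x can press it and push the fin along at the same time
- bolt (a joint): turn in rad of the clamp bolt, clockwise seen from above (screwing in) positive: starts somewhere from 0.1 to 1.6, ends against a hard stop (snug) at 4.4; drags with 0.1 N m, stays where it is left, goes down 1.6 mm per rad
- lever (a joint): angle in rad of the bolt's orange lever: 0 upright in line with the bolt (open), 1.5 folded flat (closed, stop). Stiff pivot (0.07 N m), stays where it is left. To be folded only when the bolt is snug; it then folds towards the shaker's +y
- lever_pivot (a point): pivot of the lever on the bolt's axis, x = 60, y = -90 mm in the shaker's frame, 104 mm above the bench when snug, 1.6 mm higher per rad before. Axes move with the lever: z to its tip, x along the pivot pin (lever 24 mm wide), y across its flat (11 mm thick); it folds towards its +y. Axes agree with the shaker's when snug and upright
- lever_tip (a point): end of the lever, 62 mm from the pivot along the lever's z; the orange grip covers the last 52 mm. Axes as lever_pivot
- box1: sample box with a blue base, a black seam and a pale frosted lid, 50 mm (its x) by 44 mm (its y) by 50 mm tall, straight-sided, 80 to 220 g; origin at the centre of its underside, z up. Starts loose on the bench; may be absent
- box2: sample box with a blue base, a black seam and a pale frosted lid, 50 mm (its x) by 44 mm (its y) by 50 mm tall, straight-sided, 80 to 220 g; origin at the centre of its underside, z up. Starts loose on the bench; may be absent
- box3: sample box with a blue base, a black seam and a pale frosted lid, 50 mm (its x) by 44 mm (its y) by 50 mm tall, straight-sided, 80 to 220 g; origin at the centre of its underside, z up. Starts loose on the bench; may be absent
- box4: sample box with a blue base, a black seam and a pale frosted lid, 50 mm (its x) by 44 mm (its y) by 50 mm tall, straight-sided, 80 to 220 g; origin at the centre of its underside, z up. Starts loose on the bench; may be absent
- box5: sample box with a blue base, a black seam and a pale frosted lid, 50 mm (its x) by 44 mm (its y) by 50 mm tall, straight-sided, 80 to 220 g; origin at the centre of its underside, z up. Starts loose on the bench; may be absent
- redbox: a box of the same size and origin but with a white base and a red lid; it stands on the bench among the others and is to be left there

How it is judged:
On the way, in this order (a step that is already met when the one before it is completed fails the run):
1. every sample box present stands flat in the tray (x of box1 in the frame of shaker between -0.103 and -0.056 m and y of box1 in the frame of shaker between -0.133 and 0.133 m and z of box1 in the frame of shaker between 0.064 and 0.076 m and angle between each of box1, box2, box3, box4, box5's own z axis and vertical below 0.12 rad and linear speed of each of box1, box2, box3, box4, box5 below 0.05 m/s and x of box2 in the frame of shaker between -0.103 and -0.056 m and y of box2 in the frame of shaker between -0.133 and 0.133 m and z of box2 in the frame of shaker between 0.064 and 0.076 m and x of box3 in the frame of shaker between -0.103 and -0.056 m and y of box3 in the frame of shaker between -0.133 and 0.133 m and z of box3 in the frame of shaker between 0.064 and 0.076 m and x of box4 in the frame of shaker between -0.103 and -0.056 m and y of box4 in the frame of shaker between -0.133 and 0.133 m and z of box4 in the frame of shaker between 0.064 and 0.076 m and x of box5 in the frame of shaker between -0.103 and -0.056 m and y of box5 in the frame of shaker between -0.133 and 0.133 m and z of box5 in the frame of shaker between 0.064 and 0.076 m), for 0.2 s.
2. the retainer is latched one notch on, tab up (value of joint retainer between 0.019 and 0.029 m and value of joint tab below 0.0025 m), for 0.2 s.
3. the clamp bolt is screwed in until snug, its lever still up (value of joint bolt above 4.2 rad and value of joint lever below 0.6 rad), for 0.1 s.
4. the lever is folded flat (value of joint bolt above 4.2 rad and value of joint lever above 1.3 rad), for 0.2 s.
At the end, for the whole second after the job is handed in: Every sample box present stands upright (0.12 rad) and still on the deck (6 mm) between lip, bar and end lips; retainer latched at its next notch (19 to 29 mm) with the tab up (under 2.5 mm); bolt over 4.2 rad, lever over 1.3 rad; red-lidded box within 5 cm of its start (all of step 1 and all of step 2 and all of step 4 and distance of redbox from where it was at the start of the episode below 0.05 m); the robot touches nothing.
It fails at once if the lever is folded while the bolt is not yet snug (value of joint lever above 1 rad and value of joint bolt below 4.1 rad).
It fails at once if the red-lidded box is carried off or knocked away (distance of redbox from where it was at the start of the episode above 0.06 m).
Of box1, box2, box3, box4, box5 only 3 to 5 are there at a start; the rules pass over those that are not, and their reading is None.
At some moment in a run one of box1, box2, box3, box4, box5 may be knocked a few centimetres aside while the robot is not near it.
Once in a run the grip may slacken for a moment while it holds something.
It also fails if it takes over 210 s, if anything falls off the work surface, if the arm or the gripper's body presses on something with over 40 N, if the wrist force passes 120 N, or if a joint passes its speed limit or range.

ROBOT

A 6-joint arm with a two-finger parallel gripper is mounted at the origin on the work surface. World frame = base frame: x ahead of the robot, y to its left, z up, the work surface at z = 0. Lengths are in m, angles in rad, forces in N, time in s.
With the tool pointing down it reaches from about 0.4 to 0.925 m from the base axis. Payload 12.5 kg.
Tool frame: the origin (TCP) lies midway between the tips of the shut fingers; the grasp point (between the pads) lies 19 mm behind it; z points along the fingers, y is the line along which they close (so a half turn about z gives the same grasp; the last joint's range is limited). The gripper opens to 95 mm and grips with 3 to 60 N. Pads are 20 mm wide; open, the fingers measure 119 mm over their backs; the gripper's body (75 mm by 180 mm) begins 59 mm behind the grasp point.
Start: joints at [1.13, 0.491, 1.559, -0, 1.092, -0.106], TCP at [0.205, 0.59, 0.215] pointing down, gripper open.
Joint ranges: [-3.1, 3.1], [-0.84, 2.19], [0.05, 2.79], [-1.13, 4.28], [0.06, 2.93], [-2.69, 2.69]. Speed limits (rad/s): [2.22, 2.22, 2.79, 3.14, 3.14, 3.14].

INTERFACE

Orientations are given as a 3x3 rotation matrix whose columns are the frame's x, y, z axes.
In Python, from workcell import state, snapshot, finish_job gives the robot as it stands.
- The arm moves only by the tool carry_out, never from a script. Its argument "steps" is one flat list of numbers, 7 for each row, row after row: the shift along the tool's x, y, z in cm, then the turn, a rotation vector about the tool's x, y, z in degrees, then the gripper command: -1 is fully open, 1 is shut, values between are in proportion. In form: [tx, ty, tz, ax, ay, az, hand, tx, ty, tz, ax, ay, az, hand, ...]. A call has 1 to 10 rows; each row is the pose to reach, as a shift and turn from the pose commanded when the call began, along the tool's axes at that moment; what a row does not reach only later rows make up. A row lasts 1/8 s, in which the tool goes at most 62.5 mm and 10.7 degrees, less where a joint would pass 70% of its speed; a pose out of reach is approached as far as the arm can. A call with a gripper value outside its range is refused whole. The fingers move at their own pace and stop on an object; the grip force is fixed at half the most. Time passes only in rows, so rows that repeat a pose let the fingers close. It gives the time, the measured TCP pose, the force, the opening and the grip force at its end, in the units of the state.
- state(): the state, without advancing time (a new reading comes with each control period).
- snapshot(name): name is "scene" or "side" or "wrist"; returns a dict with "pixels" (384x512x3 uint8, red, green, blue), "range_z" (384x512 float32, m along the optical axis (not along the pixel's ray), 0 where there is no reading), "fovy" (degrees; the focal length in pixels is half the picture's height over the tangent of half this angle, whatever the lens; pixels are square), "cx", "cy" (the principal point, pixels), "dist" ([k1, k2, p1, p2, k3] as OpenCV has them; the pictures are not rectified), "camera_from_world" (4x4, takes a point from world to camera coordinates); the wrist camera has in their place "hand_eye" (4x4, takes a point from camera to tool coordinates, whose origin is the TCP and whose axes are the flange's). Camera axes: x right, y down, z forward; pixel columns grow to the right and rows downward; lengths in m; the calibration is good to about 2 mm. A picture is of the moment at which its call begins: read the wrist's pose just before it.
- finish_job(): hands the job in; it is judged then, once.
The state is a dict: "t": time; "joint_pos": joint angles; "joint_vel": joint speeds; "tau": joint torques, N m; "eef_pos": TCP position; "orientation": TCP orientation; "wrist_force": force on the tool from outside, world axes, zero at the start; "ft_torque": the same for the moment, N m; "finger_gap": finger opening in m; "grasp_force": force on a finger pad.
Only numpy, scipy, OpenCV 4.12 (cv2) and the standard library are available. Lean on these libraries where they do the work, as an engineer would, in place of code of your own. Each camera call takes 0.05 s, during which the arm holds its last target. There are 200 camera calls.

## Working session

There is one attempt and no reset: what is moved stays moved. The work goes in short steps, Python scripts to look and compute and a tool call to move; the robot and the scene stay as the last step left them, time stands still between calls to the robot, and variables do not carry over. Pictures are saved under pics/ and viewed, at most 14 in all, crops included, and the job is handed in when it is done.

Besides the shell and the picture viewer there is one more tool, called after "Request:" as name(argument=value, ...), one argument or row to a line, values as JSON. carry_out: Moves the arm, as the interface text tells. Its arguments: {"type":"object","properties":{"steps":{"type":"array"}},"required":["steps"]}

```bash
ls; mkdir -p pics; cat > h.py <<'E'
import numpy as np, cv2
from workcell import state, snapshot, finish_job
def K(s):
    f=192/np.tan(np.radians(s["fovy"])/2); return np.array([[f,0,s["cx"]],[0,f,s["cy"]],[0,0,1.]])
def pose(s,st=None):
    if "camera_from_world" in s: return np.linalg.inv(np.array(s["camera_from_world"]))
    T=np.eye(4);T[:3,:3]=st["orientation"];T[:3,3]=st["eef_pos"]; return T@np.array(s["hand_eye"])
def cloud(s,T):
    v,u=np.mgrid[:384,:512]
    p=cv2.undistortPoints(np.stack([u,v],-1).reshape(-1,1,2).astype(float),K(s),np.array(s["dist"])).reshape(384,512,2)
    z=s["range_z"]; P=np.dstack([p*z[...,None],z]); W=P@T[:3,:3].T+T[:3,3]; W[z==0]=np.nan; return W
def save(s,n): cv2.imwrite(f"pics/{n}.png",cv2.cvtColor(s["pixels"],cv2.COLOR_RGB2BGR))
E
python3 - <<'E'
from h import *
st=state();print({k:np.round(v,3) for k,v in st.items()})
ims=[]
for n in("scene","side","wrist"):
    s=snapshot(n); T=pose(s,st); save(s,n+"0"); np.savez(n+"0.npz",W=cloud(s,T),px=s["pixels"]); print(n,s["fovy"],s["dist"],T.round(3).tolist()); ims.append(s["pixels"])
cv2.imwrite("pics/all0.png",cv2.cvtColor(np.vstack([np.hstack(ims[:2]),np.hstack([ims[2],ims[2]*0])]),cv2.COLOR_RGB2BGR)[:, :])
im=cv2.imread("pics/all0.png"); cv2.imwrite("pics/all0.png",cv2.resize(im,(800,600),interpolation=cv2.INTER_AREA))
E
```

```text
pics
{'t': np.float64(0.0), 'joint_pos': array([ 1.13 ,  0.492,  1.559, -0.   ,  1.092, -0.106]), 'joint_vel': array([-0.001, -0.   , -0.   , -0.002, -0.   ,  0.   ]), 'tau': array([ 2.0000e-03, -6.1264e+01, -2.5818e+01,  6.9000e-02,  4.8000e-02,
       -0.0000e+00]), 'eef_pos': array([0.205, 0.59 , 0.214]), 'orientation': array([[-0.944,  0.329, -0.   ],
       [ 0.329,  0.944, -0.001],
       [ 0.   , -0.001, -1.   ]]), 'wrist_force': array([ 0.827,  0.4  , -0.352]), 'ft_torque': array([-0.038,  0.036,  0.014]), 'grasp_force': np.float64(0.0), 'finger_gap': np.float64(0.096)}
scene 46.37904142500983 [-0.05277206  0.          0.          0.          0.        ] [[0.491, 0.672, -0.555, 1.146], [0.871, -0.367, 0.326, -0.416], [0.015, -0.643, -0.766, 0.988], [0.0, 0.0, 0.0, 1.0]]
side 50.066395830139385 [-0.03012157  0.          0.          0.          0.        ] [[0.992, -0.068, 0.106, 0.435], [-0.125, -0.627, 0.769, -0.752], [0.014, -0.776, -0.631, 0.676], [0.0, 0.0, 0.0, 1.0]]
wrist 64.25808554222273 [0.00286904 0.         0.         0.         0.        ] [[0.328, 0.914, 0.24, 0.138], [0.945, -0.317, -0.084, 0.614], [-0.001, 0.255, -0.967, 0.385], [0.0, 0.0, 0.0, 1.0]]
```

View pics/all0.png

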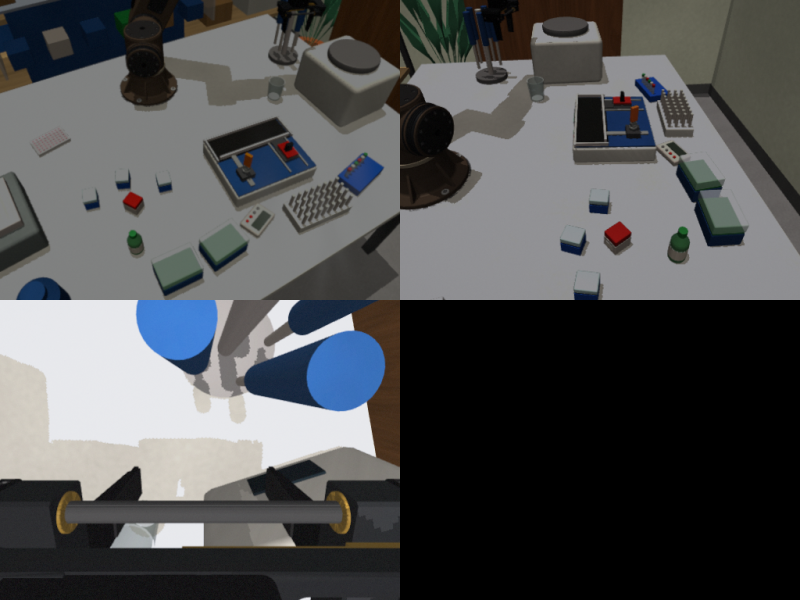

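The scene view (scaled 0.78) shows three pale-lidded boxes at (90,198), (123,178), (164,181), the red-lidded box at (133,202) between them, and the shaker at about (260,158) with the black tray on the robot's side. The side view shows the same.

```bash
python3 - <<'E'
from h import *
for n in("scene","side"):
    d=np.load(n+"0.npz");W,px=d["W"],d["px"];hsv=cv2.cvtColor(px,cv2.COLOR_RGB2HSV)
    print(n)
    z=W[...,2]
    m=((z>.043)&(z<.06)&(W[...,0]>.3)&(W[...,1]<.15)).astype(np.uint8)
    k,l,stt,c=cv2.connectedComponentsWithStats(m)
    for i in range(1,k):
        if 60<stt[i,4]<1500:
            P=W[l==i]; r=cv2.minAreaRect((P[:,:2]*1000).astype(np.float32))
            if max(r[1])<90: print("top",c[i].round(),stt[i,4],np.round(r[0],1),np.round(r[1],1),round(r[2],1),"z",np.median(P[:,2]).round(4),px[l==i].mean(0).round())
    # deck
    m=((z>.062)&(z<.078)&(hsv[...,0]>100)&(hsv[...,0]<130)&(hsv[...,1]>100)&(W[...,1]>-.1)).astype(np.uint8)
    k,l,stt,c=cv2.connectedComponentsWithStats(m)
    for i in range(1,k):
        if stt[i,4]>200:
            P=W[l==i]; r=cv2.minAreaRect((P[:,:2]*1000).astype(np.float32)); print("deck",c[i].round(),stt[i,4],np.round(r[0],1),np.round(r[1],1),round(r[2],1),np.median(P[:,2]))
    m=(z>.064)&(z<.1)&(px.max(2)<60)&(W[...,1]>-.1)&(W[...,0]>.3)
    k,l,stt,c=cv2.connectedComponentsWithStats(m.astype(np.uint8))
    for i in range(1,k):
        if stt[i,4]>300:
            P=W[l==i]; r=cv2.minAreaRect((P[:,:2]*1000).astype(np.float32)); print("black",c[i].round(),stt[i,4],np.round(r[0],1),np.round(r[1],1),round(r[2],1),np.median(P[:,2]))
    for nm,a in(("orange",(hsv[...,0]>6)&(hsv[...,0]<18)&(hsv[...,1]>180)&(hsv[...,2]>90)&(z>.09)&(z<.25)),("red",((hsv[...,0]<5)|(hsv[...,0]>175))&(hsv[...,1]>150)&(z>.06)&(z<.2))):
        a&=(W[...,0]>.35)&(W[...,1]<.4)
        P=W[a]; print(nm,len(P),P.mean(0).round(4) if len(P) else 0,np.percentile(P,[2,98],axis=0).round(4) if len(P) else 0)
    # housing outline: z >.055 <.1 near shaker
    np.set_printoptions(suppress=True)
    v,u=np.where((z>.06)&(z<.09)&(W[...,0]>.35)&(W[...,1]>-.05)&(W[...,1]<.5)); P=W[v,u];print("hous",np.percentile(P,[1,99],axis=0).round(3))
d=cv2.imread("pics/scene0.png")[130:270,240:420]; cv2.imwrite("pics/c1.png",cv2.resize(d,None,fx=4,fy=4,interpolation=cv2.INTER_CUBIC))
E
```

```text
scene
top [156. 225.] 293 [ 428.  -285.8] [44.4 53.4] 68.5 z 0.0507 [116. 119. 118.]
top [209. 228.] 295 [ 504.9 -169.6] [44.1 52.6] 77.5 z 0.051 [117. 120. 119.]
top [114. 250.] 309 [ 452.9 -406.1] [42.1 51. ] 77.6 z 0.0516 [119. 122. 121.]
top [170. 256.] 338 [ 534.6 -291.7] [52.9 45.4] 32.1 z 0.0507 [116.  16.  12.]
top [174. 314.] 76 [ 681.4 -342.2] [43.9 20.6] 86.0 z 0.051 [50. 58. 46.]
deck [339. 215.] 3316 [634.7 153.5] [298.7 150.3] 85.0 0.07154104127586774
black [410. 120.] 654 [446.4 550.6] [ 12.7 273.3] 89.7 0.0819364936759136
black [315. 176.] 2189 [514.  161.4] [299.4 104. ] 85.8 0.07268925571811635
black [361. 192.] 339 [619.5 239.8] [ 63.9 114.9] 86.7 0.08008927747069416
orange 20 [0.6391 0.0626 0.1728] [[0.6277 0.0552 0.1697]
 [0.6469 0.0685 0.1766]]
red 274 [0.639  0.2382 0.0956] [[0.5997 0.2155 0.0712]
 [0.7848 0.3852 0.1208]]
hous [[0.457 0.003 0.061]
 [0.87  0.423 0.089]]
side
top [255. 251.] 421 [ 503.4 -171.3] [45.6 50. ] 77.1 z 0.0497 [129. 135. 138.]
top [278. 298.] 554 [ 533.3 -292.4] [50.6 44.7] 32.7 z 0.0492 [119.  18.  16.]
top [221. 300.] 588 [ 427.4 -286
[... 162 characters left out ...]
.  50.4] 76.7 z 0.0497 [133. 137. 139.]
deck [300. 167.] 1321 [623.5 151.1] [299.9 166.7] 85.3 0.07004754673325142
deck [278. 154.] 733 [602.8 144. ] [126.1  85.7] 82.7 0.07035453375371425
black [257.  23.] 396 [ 643.5 1224.5] [ 37.  302.7] 89.7 0.08457833678534799
black [243. 153.] 1871 [508.7 172.9] [281.9  85.6] 85.6 0.07118336476586407
black [275. 138.] 342 [610.6 174. ] [185.9 100.4] 84.8 0.07797306379308039
black [296. 170.] 316 [627.1  59.7] [ 65.8 103.7] 56.7 0.0875732514849279
orange 24 [0.635  0.0598 0.1709] [[0.6255 0.0532 0.1683]
 [0.6445 0.0661 0.1727]]
red 210 [0.6372 0.2403 0.0917] [[0.6002 0.2143 0.0678]
 [0.7837 0.3834 0.1037]]
hous [[0.454 0.    0.061]
 [0.865 0.402 0.089]]
```

View pics/c1.png

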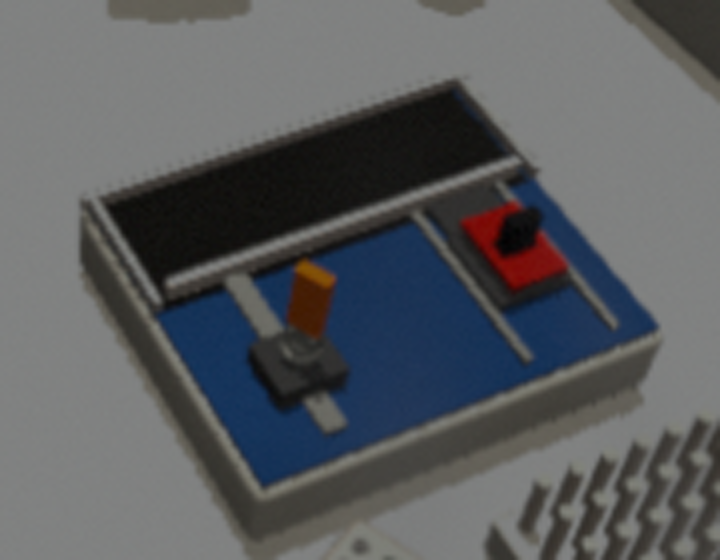

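Fixed cameras agree within about 2 mm on the boxes, and the shaker's yaw is about -5°. I move over the shaker for a closer wrist view.

```bash
cat >> h.py <<'E'
def go(x,y,z,yaw,st=None):
    """shift (cm) and turn (deg) in tool axes to reach world x,y,z with tool down and tool y at yaw deg"""
    from scipy.spatial.transform import Rotation as Ro
    st=st or state();R=np.array(st["orientation"]);a=np.radians(yaw)
    G=np.array([[-np.sin(a),np.cos(a),0],[np.cos(a),np.sin(a),0],[0,0,-1.]])
    # tool x = y cross z
    yv=np.array([np.cos(a),np.sin(a),0]);zv=np.array([0,0,-1.]);G=np.column_stack([np.cross(yv,zv),yv,zv])
    print("go",(R.T@(np.array([x,y,z])-st["eef_pos"])*100).round(2),Ro.from_matrix(R.T@G).as_rotvec(degrees=True).round(1))
E
python3 - <<'E'
from h import *
go(.205,.59,.36,70.8); go(.58,.15,.36,85)
E
```

```text
go [  0.02  -0.03 -14.58] [-0. -0.  0.]
go [-49.85 -29.27 -14.56] [ -0.   -0.  -14.2]
```

Request:
carry_out(
  steps=[0, 0, -14.5, 0, 0, 0, -1, 0, 0, -14.5, 0, 0, 0, -1, 0, 0, -14.5, 0, 0, 0, -1, -49.8, -29.3, -14.5, 0, 0, -14.2, -1, -49.8, -29.3, -14.5, 0, 0, -14.2, -1, -49.8, -29.3, -14.5, 0, 0, -14.2, -1, -49.8, -29.3, -14.5, 0, 0, -14.2, -1, -49.8, -29.3, -14.5, 0, 0, -14.2, -1, -49.8, -29.3, -14.5, 0, 0, -14.2, -1, -49.8, -29.3, -14.5, 0, 0, -14.2, -1],
)

```text
t: 1.4
eef_pos: [0.4884, 0.2565, 0.3596]
orientation: [[-0.996, 0.087, -0.0], [0.087, 0.996, 0.0], [0.0, 0.0, -1.0]]
wrist_force: [1.0, 0.7, 0.6]
finger_gap: 0.0949
grasp_force: 0.0
```

Request:
carry_out(
  steps=[0, 0, 0, 0, 0, 0, -1],
)

```text
t: 1.52
eef_pos: [0.4895, 0.2553, 0.3591]
orientation: [[-0.996, 0.092, -0.001], [0.092, 0.996, -0.001], [0.001, -0.001, -1.0]]
wrist_force: [-0.3, 0.2, -1.1]
finger_gap: 0.0949
grasp_force: 0.0
```

```bash
python3 - <<'E'
from h import *
print(state()["eef_pos"]); go(.58,.15,.36,85)
E
```

```text
[0.48951206 0.25525712 0.35905576]
go [-9.98 -9.65 -0.09] [-0.  -0.  -0.3]
```

Request:
carry_out(
  steps=[-10, -9.65, 0, 0, 0, 0, -1, -10, -9.65, 0, 0, 0, 0, -1, -10, -9.65, 0, 0, 0, 0, -1, -10, -9.65, 0, 0, 0, 0, -1, -10, -9.65, 0, 0, 0, 0, -1],
)

```text
t: 2.15
eef_pos: [0.5777, 0.1549, 0.3598]
orientation: [[-0.996, 0.085, -0.0], [0.085, 0.996, 0.0], [0.0, 0.0, -1.0]]
wrist_force: [0.5, 1.0, 0.1]
finger_gap: 0.0952
grasp_force: 0.0
```

```bash
python3 - <<'E'
from h import *
st=state();s=snapshot("wrist");save(s,"w1");W=cloud(s,pose(s,st));np.savez("w1.npz",W=W,px=s["pixels"]);px=s["pixels"];z=W[...,2];hsv=cv2.cvtColor(px,cv2.COLOR_RGB2HSV)
print(st["eef_pos"])
def rep(n,m,N=100):
    k,l,stt,c=cv2.connectedComponentsWithStats(m.astype(np.uint8))
    for i in range(1,k):
        if stt[i,4]>N:
            P=W[l==i]; r=cv2.minAreaRect((P[:,:2]*1000).astype(np.float32)); print(n,c[i].round(),stt[i,4],np.round(r[0],1),np.round(r[1],1),round(r[2],1),"z",np.percentile(P[:,2],[5,50,95]).round(4),px[l==i].mean(0).round())
reg=(W[...,0]>.35)&(W[...,0]<.9)
rep("hous",(z>.055)&(z<.2)&reg,3000)
rep("orange",(hsv[...,0]>6)&(hsv[...,0]<18)&(hsv[...,1]>150)&(z>.09)&(z<.25)&reg,50)
rep("red",((hsv[...,0]<5)|(hsv[...,0]>175))&(hsv[...,1]>150)&(z>.06)&(z<.2)&reg,50)
rep("fin",(z>.115)&(z<.13)&reg,30)
rep("lip",(z>.079)&(z<.09)&(px.min(2)>70)&reg,30)
rep("tip",(z>.16)&(z<.19)&reg,10)
E
```

```text
[0.57771104 0.15491899 0.35983011]
hous [262. 150.] 32922 [583.1 158.6] [310.  255.8] 85.1 z [0.0697 0.0716 0.0939] [ 80.  89. 109.]
orange [194. 216.] 367 [639.   58.9] [22.1 21.4] 22.4 z [0.1287 0.1622 0.1733] [150.  76.  14.]
red [319. 188.] 979 [631.5 239.3] [43.5 62.4] 85.4 z [0.0923 0.0948 0.0966] [206.  43.  35.]
fin [323. 195.] 169 [631.6 239. ] [25.2 11.3] 85.4 z [0.1177 0.1225 0.1238] [59. 43. 45.]
fin [201. 207.] 53 [634.9  67.1] [23.6  6.5] 39.4 z [0.1155 0.1246 0.1293] [109.  78.  56.]
lip [261.  89.] 1797 [512.4 164.4] [308.7 105.4] 85.4 z [0.0806 0.0825 0.084 ] [208. 205. 206.]
lip [263. 143.] 1140 [557.3 160.7] [273.4   9.1] 85.3 z [0.0825 0.0875 0.089 ] [196. 191. 190.]
lip [315. 183.] 348 [631.8 239.9] [59.2 66.8] 86.7 z [0.0793 0.0808 0.0821] [100.  95.  96.]
lip [262. 297.] 40 [809.8 138.8] [9.8 9.6] 33.0 z [0.0798 0.0878 0.0894] [183. 182. 181.]
lip [276. 297.] 45 [812.4 162.7] [ 8.7 10.3] 80.0 z [0.0806 0.0881 0.0898] [185. 184. 184.]
lip [291. 297.] 43 [814.7 186.5] [9.2 9.1] 43.6 z [0.0798 0.0879 0.0898] [183. 182. 181.]
lip [305. 297.] 46 [817.  210.6] [9.8 9
[... 625 characters left out ...]
] [8.4 8.9] 84.0 z [0.0808 0.0882 0.0898] [190. 189. 189.]
lip [305. 310.] 45 [840.6 207.9] [ 9.1 10.5] 80.1 z [0.0815 0.0877 0.0893] [186. 185. 184.]
lip [319. 310.] 47 [843.1 231.9] [10.2  9.3] 26.4 z [0.08   0.0876 0.0896] [184. 183. 182.]
lip [333. 310.] 46 [846.3 256. ] [10.1  9.6] 20.2 z [0.0803 0.0881 0.0896] [186. 184. 183.]
lip [347. 310.] 46 [848.4 279.3] [10.1  9.2] 4.6 z [0.0802 0.0876 0.0895] [178. 176. 174.]
lip [361. 310.] 44 [849.7 302.8] [8.3 9.8] 61.0 z [0.0807 0.0878 0.0898] [180. 178. 177.]
lip [145. 313.] 42 [829.6 -62.1] [10.2 19.5] 53.6 z [0.0791 0.0797 0.0813] [211. 213. 216.]
tip [192. 221.] 216 [637.5  63.9] [23.2 11. ] 22.4 z [0.1619 0.172  0.1734] [180.  93.  22.]
```

View pics/w1.png

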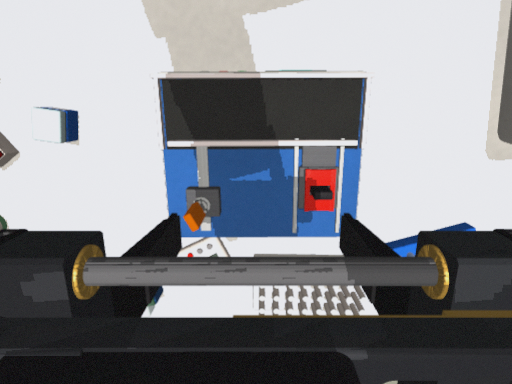

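Wrist view: tray black at rows 75–140, the bar at row 143, fin at (323,195), and lever tip at (192,221). Heights and sizes match: bar 273 mm, fin 25×11 at z 0.1225, tip z 0.172. The shaker is at (0.585, 0.158) with yaw -4.7°. The lever's width axis lies at 22.4°, so about 207° of turn remain.

```bash
python3 - <<'E'
from h import *
go(.504,-.1705,.20,77.3);go(.504,-.1705,.014,77.3)
E
```

```text
go [  4.58 -33.06  15.98] [0.  0.  7.8]
go [  4.58 -33.07  34.58] [0.  0.  7.8]
```

Request:
carry_out(
  steps=[4.6, -33, 16, 0, 0, 7.8, -1, 4.6, -33, 16, 0, 0, 7.8, -1, 4.6, -33, 16, 0, 0, 7.8, -1, 4.6, -33, 16, 0, 0, 7.8, -1, 4.6, -33, 16, 0, 0, 7.8, -1, 4.6, -33, 16, 0, 0, 7.8, -1, 4.6, -33, 16, 0, 0, 7.8, -1, 4.6, -33, 16, 0, 0, 7.8, -1, 4.6, -33, 16, 0, 0, 7.8, -1, 4.6, -33, 16, 0, 0, 7.8, -1],
)

```text
t: 3.45
eef_pos: [0.5046, -0.1702, 0.2002]
orientation: [[-0.976, 0.219, 0.001], [0.219, 0.976, -0.0], [-0.001, -0.0, -1.0]]
wrist_force: [0.5, 0.2, 0.7]
finger_gap: 0.095
grasp_force: 0.0
```

```bash
cat >> h.py <<'E'
def tops():
    st=state();s=snapshot("wrist");W=cloud(s,pose(s,st));z=W[...,2];px=s["pixels"]
    k,l,t,c=cv2.connectedComponentsWithStats(((z>.044)&(z<.056)).astype(np.uint8))
    for i in range(1,k):
        if t[i,4]>300:
            P=W[l==i]; r=cv2.minAreaRect((P[:,:2]*1000).astype(np.float32))
            if max(r[1])<80: print("top",c[i].round(),t[i,4],np.round(r[0],1),np.round(r[1],1),round(r[2],1),px[l==i].mean(0).round())
    return s
E
python3 - <<'E'
from h import *
tops();go(.504,-.1705,.014,77.3);print(state()["eef_pos"])
E
```

```text
top [136. 130.] 2200 [ 429.4 -285.1] [44.9 51.3] 67.3 [202. 206. 210.]
top [ 36. 176.] 2005 [ 452.6 -406.2] [45.9 51.3] 77.5 [199. 204. 208.]
top [260. 175.] 1850 [ 504.9 -169.5] [44.  49.7] 77.3 [154. 172. 171.]
top [153. 216.] 784 [ 525.4 -296.9] [26.4 44.5] 31.1 [201.  31.  22.]
go [ 0.07 -0.02 18.61] [-0.  0.  0.]
[ 0.50456489 -0.17042663  0.20008875]
```

Request:
carry_out(
  steps=[0, 0.1, 6, 0, 0, 0, -1, 0, 0.1, 12, 0, 0, 0, -1, 0, 0.1, 16, 0, 0, 0, -1, 0, 0.1, 18.5, 0, 0, 0, -1, 0, 0.1, 18.5, 0, 0, 0, -1, 0, 0.1, 18.5, 0, 0, 0, 1, 0, 0.1, 18.5, 0, 0, 0, 1, 0, 0.1, 18.5, 0, 0, 0, 1, 0, 0.1, 18.5, 0, 0, 0, 1, 0, 0.1, 18.5, 0, 0, 0, 1],
)

```text
t: 4.75
eef_pos: [0.5045, -0.1704, 0.0148]
orientation: [[-0.975, 0.221, 0.0], [0.221, 0.975, -0.0], [-0.0, 0.0, -1.0]]
wrist_force: [0.2, 0.4, 0.0]
finger_gap: 0.05
grasp_force: 0.0
```

Request:
carry_out(
  steps=[0, 0, 0, 0, 0, 0, 1, 0, 0, 0, 0, 0, 0, 1, 0, 0, -4, 0, 0, 0, 1, 0, 0, -9, 0, 0, 0, 1, 0, 0, -13, 0, 0, 0, 1, 0, 0, -15, 0, 0, 0, 1, 0, 0, -15, 0, 0, 0, 1, 0, 0, -15, 0, 0, 0, 1],
)

```text
t: 5.75
eef_pos: [0.5039, -0.1701, 0.1635]
orientation: [[-0.975, 0.221, -0.001], [0.221, 0.975, 0.001], [0.002, 0.0, -1.0]]
wrist_force: [0.1, -0.2, -2.0]
finger_gap: 0.044
grasp_force: 30.0
```

```bash
python3 - <<'E'
from h import *
go(.5045,.250,.17,85.3);go(.5045,.250,.085,85.3)
E
```

```text
go [ 9.24 40.98 -0.62] [ 0.  -0.1 -8.1]
go [ 9.23 40.98  7.88] [ 0.  -0.1 -8.1]
```

Request:
carry_out(
  steps=[9.2, 41, -0.6, 0, 0, -8.1, 1, 9.2, 41, -0.6, 0, 0, -8.1, 1, 9.2, 41, -0.6, 0, 0, -8.1, 1, 9.2, 41, -0.6, 0, 0, -8.1, 1, 9.2, 41, -0.6, 0, 0, -8.1, 1, 9.2, 41, -0.6, 0, 0, -8.1, 1, 9.2, 41, -0.6, 0, 0, -8.1, 1, 9.2, 41, -0.6, 0, 0, -8.1, 1, 9.2, 41, -0.6, 0, 0, -8.1, 1, 9.2, 41, -0.6, 0, 0, -8.1, 1],
)

```text
t: 7.0
eef_pos: [0.5054, 0.2487, 0.1702]
orientation: [[-0.997, 0.083, -0.001], [0.083, 0.997, -0.0], [0.001, -0.0, -1.0]]
wrist_force: [-1.2, 0.1, -1.5]
finger_gap: 0.044
grasp_force: 30.0
```

Request:
carry_out(
  steps=[0, 0, 0, 0, 0, 0, 1, 0, 0, 0, 0, 0, 0, 1],
)

```text
t: 7.25
eef_pos: [0.5056, 0.2493, 0.1707]
orientation: [[-0.997, 0.083, 0.0], [0.083, 0.997, 0.0], [-0.0, 0.0, -1.0]]
wrist_force: [-0.3, 0.5, -2.5]
finger_gap: 0.0439
grasp_force: 30.0
```

```bash
python3 - <<'E'
from h import *
go(.5045,.250,.086,85.3);st=state();print(st["finger_gap"],st["grasp_force"],st["eef_pos"])
E
```

```text
go [0.11 0.06 8.47] [ 0.  0. -0.]
0.04390870139643927 29.99218314886093 [0.50557703 0.24930795 0.17071593]
```

Request:
carry_out(
  steps=[0.1, 0, 5, 0, 0, 0, 1, 0.1, 0, 7.5, 0, 0, 0, 1, 0.1, 0, 8.5, 0, 0, 0, 1, 0.1, 0, 8.5, 0, 0, 0, 1, 0.1, 0, 8.5, 0, 0, 0, 1, 0.1, 0, 8.5, 0, 0, 0, -0.3, 0.1, 0, 8.5, 0, 0, 0, -0.3, 0.1, 0, 8.5, 0, 0, 0, -0.3, 0.1, 0, 5, 0, 0, 0, -0.3, 0.1, 0, 0, 0, 0, 0, -0.3],
)

```text
t: 8.5
eef_pos: [0.5039, 0.2497, 0.1708]
orientation: [[-0.997, 0.082, -0.003], [0.082, 0.997, -0.001], [0.002, -0.001, -1.0]]
wrist_force: [0.7, 0.4, 0.3]
finger_gap: 0.0621
grasp_force: 0.0
```

Request:
carry_out(
  steps=[0, 0, -4, 0, 0, 0, -0.3, 0, 0, -4, 0, 0, 0, -0.3],
)

```text
t: 8.75
eef_pos: [0.5054, 0.2504, 0.2136]
orientation: [[-0.997, 0.082, 0.005], [0.082, 0.997, 0.002], [-0.005, 0.002, -1.0]]
wrist_force: [0.4, -0.5, 0.2]
finger_gap: 0.0615
grasp_force: 0.0
```

```bash
cat >> h.py <<'E'
def fixed(n):
    W=None;s=snapshot(n);W=cloud(s,pose(s));z=W[...,2];px=s["pixels"]
    C=np.array([585,158.2]);a=np.radians(-4.7);R=np.array([[np.cos(a),-np.sin(a)],[np.sin(a),np.cos(a)]])
    for lo,hi,q in((.042,.058,"bench"),(.112,.128,"tray")):
        k,l,t,c=cv2.connectedComponentsWithStats(((z>lo)&(z<hi)&(W[...,0]>.3)&(W[...,1]<.4)).astype(np.uint8))
        for i in range(1,k):
            P=W[l==i]
            if t[i,4]>100:
                r=cv2.minAreaRect((P[:,:2]*1000).astype(np.float32))
                if max(r[1])<80: print(q,t[i,4],np.round(r[0],1),np.round(r[1],1),round(r[2],1),"z",np.median(P[:,2]).round(4),px[l==i].mean(0).round(),"shk",(R.T@(np.array(r[0])-C)).round(1))
    return s
E
python3 - <<'E'
from h import *
fixed("scene");fixed("side")
go(.4285,-.2855,.20,67.3);
E
```

```text
bench 297 [ 429.9 -286.7] [44.4 52.5] 67.6 z 0.0509 [121. 125. 124.] shk [-118.1 -456.2]
bench 312 [ 452.8 -405.9] [42. 53.] 75.8 z 0.0515 [124. 127. 126.] shk [ -85.5 -573. ]
bench 351 [ 535.1 -291.5] [51.5 45.8] 32.1 z 0.0508 [120.  18.  13.] shk [ -12.9 -452.3]
tray 233 [505.7 250. ] [42.8 51.1] 84.3 z 0.1213 [79. 90. 86.] shk [-86.6  85. ]
tray 165 [ 499.5 -626.8] [30.1 71.9] 33.4 z 0.1204 [67. 62. 58.] shk [ -20.9 -789.3]
bench 562 [ 532.6 -293. ] [49.7 43.5] 32.7 z 0.0492 [119.  18.  17.] shk [ -15.3 -453.9]
bench 594 [ 427.5 -287.3] [45.  49.9] 67.5 z 0.0493 [129. 135. 137.] shk [-120.4 -456.9]
bench 148 [ 661.9 -352. ] [24.  44.8] 56.9 z 0.0502 [49. 58. 46.] shk [ 118.5 -502.2]
bench 816 [ 450.6 -407.5] [44.2 50.4] 76.8 z 0.0496 [134. 138. 140.] shk [ -87.6 -574.8]
tray 182 [504.6 247.5] [45.  47.2] 86.0 z 0.1201 [81. 91. 89.] shk [-87.5  82.4]
go [  3.17 -53.97   1.04] [ 0.  0. 18.]
```

First box is in the tray at shaker (-87, 84), on the deck. Next is box A.

Request:
carry_out(
  steps=[3.2, -54, 1, 0, 0, 18, -1, 3.2, -54, 1, 0, 0, 18, -1, 3.2, -54, 1, 0, 0, 18, -1, 3.2, -54, 1, 0, 0, 18, -1, 3.2, -54, 1, 0, 0, 18, -1, 3.2, -54, 1, 0, 0, 18, -1, 3.2, -54, 1, 0, 0, 18, -1, 3.2, -54, 1, 0, 0, 18, -1, 3.2, -54, 1, 0, 0, 18, -1, 3.2, -54, 1, 0, 0, 18, -1],
)

```text
t: 10.1
eef_pos: [0.4274, -0.2876, 0.1988]
orientation: [[-0.921, 0.389, -0.002], [0.389, 0.921, 0.002], [0.003, 0.001, -1.0]]
wrist_force: [0.4, 0.5, 0.1]
finger_gap: 0.095
grasp_force: 0.0
```

Request:
carry_out(
  steps=[0, 0, 0, 0, 0, 0, -1, 0, 0, 0, 0, 0, 0, -1, 0, 0, 0, 0, 0, 0, -1, 0, 0, 0, 0, 0, 0, -1],
)

```text
t: 10.6
eef_pos: [0.4286, -0.2851, 0.2007]
orientation: [[-0.923, 0.385, 0.0], [0.385, 0.923, -0.0], [-0.0, 0.0, -1.0]]
wrist_force: [0.1, -0.1, -0.0]
finger_gap: 0.0949
grasp_force: 0.0
```

```bash
python3 - <<'E'
from h import *
tops();go(.4285,-.2860,.0145,67.3);print(state()["eef_pos"])
E
```

```text
top [260. 176.] 1814 [ 429.2 -285. ] [43.3 49.2] 66.5 [150. 167. 167.]
top [175. 229.] 606 [ 452.8 -405.3] [43.5 50.2] 77.3 [174. 182. 186.]
top [289. 249.] 604 [ 519.4 -282.8] [57.5 26.5] 68.4 [131.  22.  18.]
go [-0.02 -0.07 18.62] [0.  0.  0.1]
[ 0.428584   -0.28523654  0.20071001]
```

Request:
carry_out(
  steps=[0, 0, 6, 0, 0, 0, -1, 0, 0, 12, 0, 0, 0, -1, 0, 0, 16, 0, 0, 0, -1, 0, 0, 18.6, 0, 0, 0, -1, 0, 0, 18.6, 0, 0, 0, -1, 0, 0, 18.6, 0, 0, 0, 1, 0, 0, 18.6, 0, 0, 0, 1, 0, 0, 18.6, 0, 0, 0, 1, 0, 0, 18.6, 0, 0, 0, 1, 0, 0, 18.6, 0, 0, 0, 1],
)

```text
t: 11.9
eef_pos: [0.4285, -0.2857, 0.0148]
orientation: [[-0.923, 0.386, 0.0], [0.386, 0.923, -0.0], [-0.0, 0.0, -1.0]]
wrist_force: [1.0, -0.9, 0.8]
finger_gap: 0.0506
grasp_force: 0.0
```

Request:
carry_out(
  steps=[0, 0, 0, 0, 0, 0, 1, 0, 0, 0, 0, 0, 0, 1, 0, 0, -4, 0, 0, 0, 1, 0, 0, -9, 0, 0, 0, 1, 0, 0, -13, 0, 0, 0, 1, 0, 0, -15, 0, 0, 0, 1, 0, 0, -15, 0, 0, 0, 1, 0, 0, -15, 0, 0, 0, 1],
)

```text
t: 12.9
eef_pos: [0.428, -0.2853, 0.1636]
orientation: [[-0.923, 0.386, -0.001], [0.386, 0.923, 0.001], [0.001, 0.001, -1.0]]
wrist_force: [-0.2, -0.2, -1.2]
finger_gap: 0.0439
grasp_force: 30.0
```

```bash
python3 - <<'E'
from h import *
go(.498,.165,.175,85.3)
E
```

```text
go [10.91 44.24 -1.1 ] [  0.   -0.1 -18. ]
```

Request:
carry_out(
  steps=[10.9, 44.2, -1.1, 0, 0, -18, 1, 10.9, 44.2, -1.1, 0, 0, -18, 1, 10.9, 44.2, -1.1, 0, 0, -18, 1, 10.9, 44.2, -1.1, 0, 0, -18, 1, 10.9, 44.2, -1.1, 0, 0, -18, 1, 10.9, 44.2, -1.1, 0, 0, -18, 1, 10.9, 44.2, -1.1, 0, 0, -18, 1, 10.9, 44.2, -1.1, 0, 0, -18, 1, 10.9, 44.2, -1.1, 0, 0, -18, 1, 10.9, 44.2, -1.1, 0, 0, -18, 1],
)

```text
t: 14.15
eef_pos: [0.498, 0.163, 0.175]
orientation: [[-0.997, 0.083, -0.001], [0.083, 0.997, -0.0], [0.001, -0.001, -1.0]]
wrist_force: [-1.1, 0.1, -1.4]
finger_gap: 0.0438
grasp_force: 30.0
```

Request:
carry_out(
  steps=[0, 0, 0, 0, 0, 0, 1, 0, 0, 0, 0, 0, 0, 1, 0, 0, 0, 0, 0, 0, 1],
)

```text
t: 14.52
eef_pos: [0.4984, 0.1638, 0.1757]
orientation: [[-0.997, 0.082, 0.0], [0.082, 0.997, 0.0], [-0.0, 0.0, -1.0]]
wrist_force: [-0.7, 0.8, -1.2]
finger_gap: 0.044
grasp_force: 30.0
```

```bash
python3 - <<'E'
from h import *
go(.498,.165,.0855,85.3);st=state();print(st["finger_gap"],st["grasp_force"],st["eef_pos"])
E
```

```text
go [0.05 0.12 9.02] [ 0.  0. -0.]
0.044016851868018694 29.987460672855377 [0.49837388 0.16375435 0.17572429]
```

Request:
carry_out(
  steps=[0, 0.1, 5, 0, 0, 0, 1, 0, 0.1, 8, 0, 0, 0, 1, 0, 0.1, 9, 0, 0, 0, 1, 0, 0.1, 9, 0, 0, 0, 1, 0, 0.1, 9, 0, 0, 0, 1, 0, 0.1, 9, 0, 0, 0, -0.3, 0, 0.1, 9, 0, 0, 0, -0.3, 0, 0.1, 9, 0, 0, 0, -0.3, 0, 0.1, 5, 0, 0, 0, -0.3, 0, 0.1, 0, 0, 0, 0, -0.3],
)

```text
t: 15.78
eef_pos: [0.4979, 0.1651, 0.1761]
orientation: [[-0.997, 0.082, -0.002], [0.082, 0.997, -0.0], [0.002, -0.001, -1.0]]
wrist_force: [-0.2, 0.4, 0.6]
finger_gap: 0.0617
grasp_force: 0.0
```

Request:
carry_out(
  steps=[0, 0, -4, 0, 0, 0, -0.3, 0, 0, -4, 0, 0, 0, -0.3],
)

```text
t: 16.02
eef_pos: [0.4994, 0.1655, 0.2184]
orientation: [[-0.997, 0.082, 0.005], [0.082, 0.997, 0.001], [-0.005, 0.002, -1.0]]
wrist_force: [-0.1, -0.8, -1.0]
finger_gap: 0.0617
grasp_force: 0.0
```

```bash
python3 - <<'E'
from h import *
fixed("scene");fixed("side")
go(.452,-.4062,.20,77.2);
E
```

```text
bench 312 [ 452.6 -405.9] [42.4 50.3] 76.4 z 0.0517 [126. 129. 128.] shk [ -85.7 -573.1]
bench 350 [ 535.2 -290.8] [50.8 46.9] 31.5 z 0.0507 [121.  18.  13.] shk [ -12.9 -451.6]
tray 233 [506.2 249.1] [43.3 52.1] 83.1 z 0.1213 [106. 112. 110.] shk [-86.   84.1]
tray 264 [500.2 165.8] [46.6 52.3] 85.3 z 0.1211 [79. 89. 86.] shk [-85.1   0.6]
tray 156 [ 502.1 -628.6] [23.4 69.4] 26.9 z 0.1196 [66. 61. 57.] shk [ -18.1 -791. ]
bench 558 [ 533.  -292.7] [49.2 43.6] 32.3 z 0.0493 [119.  18.  17.] shk [ -14.8 -453.6]
bench 156 [ 661. -352.] [23.2 45. ] 53.4 z 0.0498 [50. 58. 47.] shk [ 117.6 -502.2]
bench 822 [ 450.7 -407.7] [44.7 50.4] 77.3 z 0.0496 [133. 137. 139.] shk [ -87.5 -575. ]
tray 184 [504.1 247.7] [47.  47.1] 84.5 z 0.1201 [110. 118. 119.] shk [-87.9  82.6]
tray 210 [498.5 162.1] [44.3 47.1] 84.6 z 0.1199 [75. 86. 84.] shk [-86.5  -3.2]
go [ -0.07 -57.32   1.53] [0.  0.  8.1]
```

Request:
carry_out(
  steps=[0, -57.3, 1.5, 0, 0, 8.1, -1, 0, -57.3, 1.5, 0, 0, 8.1, -1, 0, -57.3, 1.5, 0, 0, 8.1, -1, 0, -57.3, 1.5, 0, 0, 8.1, -1, 0, -57.3, 1.5, 0, 0, 8.1, -1, 0, -57.3, 1.5, 0, 0, 8.1, -1, 0, -57.3, 1.5, 0, 0, 8.1, -1, 0, -57.3, 1.5, 0, 0, 8.1, -1, 0, -57.3, 1.5, 0, 0, 8.1, -1, 0, -57.3, 1.5, 0, 0, 8.1, -1],
)

```text
t: 17.38
eef_pos: [0.4503, -0.4088, 0.1981]
orientation: [[-0.974, 0.225, -0.002], [0.225, 0.974, 0.002], [0.002, 0.002, -1.0]]
wrist_force: [-0.3, 1.5, 0.3]
finger_gap: 0.0951
grasp_force: 0.0
```

Request:
carry_out(
  steps=[0, 0, 0, 0, 0, 0, -1, 0, 0, 0, 0, 0, 0, -1, 0, 0, 0, 0, 0, 0, -1, 0, 0, 0, 0, 0, 0, -1],
)

```text
t: 17.88
eef_pos: [0.452, -0.4051, 0.2008]
orientation: [[-0.975, 0.22, 0.0], [0.22, 0.975, -0.0], [-0.0, -0.0, -1.0]]
wrist_force: [-0.6, -0.2, 0.0]
finger_gap: 0.0949
grasp_force: 0.0
```

```bash
python3 - <<'E'
from h import *
tops();go(.452,-.4060,.0145,77.2);print(state()["eef_pos"])
E
```

```text
top [259. 176.] 1828 [ 452.4 -405.8] [44.1 49.1] 76.8 [164. 181. 181.]
top [378. 219.] 1163 [ 531.9 -286.8] [50.2 32.7] 33.6 [206.  35.  26.]
go [-0.02 -0.06 18.64] [-0.   0.   0.1]
[ 0.45190375 -0.4053072   0.20086985]
```

Request:
carry_out(
  steps=[0, -0.1, 6, 0, 0, 0, -1, 0, -0.1, 12, 0, 0, 0, -1, 0, -0.1, 16, 0, 0, 0, -1, 0, -0.1, 18.6, 0, 0, 0, -1, 0, -0.1, 18.6, 0, 0, 0, -1, 0, -0.1, 18.6, 0, 0, 0, 1, 0, -0.1, 18.6, 0, 0, 0, 1, 0, -0.1, 18.6, 0, 0, 0, 1, 0, -0.1, 18.6, 0, 0, 0, 1, 0, -0.1, 18.6, 0, 0, 0, 1],
)

```text
t: 19.18
eef_pos: [0.4514, -0.4068, 0.0148]
orientation: [[-0.975, 0.221, 0.0], [0.221, 0.975, -0.0], [-0.0, -0.0, -1.0]]
wrist_force: [0.4, -0.6, -0.4]
finger_gap: 0.0506
grasp_force: 0.0
```

Request:
carry_out(
  steps=[0, 0, 0, 0, 0, 0, 1, 0, 0, 0, 0, 0, 0, 1, 0, 0, -4, 0, 0, 0, 1, 0, 0, -9, 0, 0, 0, 1, 0, 0, -13, 0, 0, 0, 1, 0, 0, -15, 0, 0, 0, 1, 0, 0, -15, 0, 0, 0, 1, 0, 0, -15, 0, 0, 0, 1],
)

```text
t: 20.18
eef_pos: [0.451, -0.4064, 0.1633]
orientation: [[-0.975, 0.221, -0.001], [0.221, 0.975, 0.001], [0.001, 0.001, -1.0]]
wrist_force: [0.3, -0.1, -1.6]
finger_gap: 0.0439
grasp_force: 30.0
```

```bash
python3 - <<'E'
from h import *
go(.491,.0805,.175,85.3)
E
```

```text
go [ 6.88 48.37 -1.1 ] [ 0.1 -0.1 -8.1]
```

Request:
carry_out(
  steps=[6.9, 48.3, -1.1, 0, 0, -8.1, 1, 6.9, 48.3, -1.1, 0, 0, -8.1, 1, 6.9, 48.3, -1.1, 0, 0, -8.1, 1, 6.9, 48.3, -1.1, 0, 0, -8.1, 1, 6.9, 48.3, -1.1, 0, 0, -8.1, 1, 6.9, 48.3, -1.1, 0, 0, -8.1, 1, 6.9, 48.3, -1.1, 0, 0, -8.1, 1, 6.9, 48.3, -1.1, 0, 0, -8.1, 1, 6.9, 48.3, -1.1, 0, 0, -8.1, 1, 6.9, 48.3, -1.1, 0, 0, -8.1, 1],
)

```text
t: 21.42
eef_pos: [0.4905, 0.0792, 0.1747]
orientation: [[-0.997, 0.081, -0.002], [0.081, 0.997, -0.0], [0.002, -0.0, -1.0]]
wrist_force: [-0.0, -0.7, -1.9]
finger_gap: 0.0438
grasp_force: 30.0
```

Request:
carry_out(
  steps=[0, 0, 0, 0, 0, 0, 1, 0, 0, 0, 0, 0, 0, 1, 0, 0, 0, 0, 0, 0, 1, 0, 0, 0, 0, 0, 0, 1],
)

```text
t: 21.92
eef_pos: [0.491, 0.0792, 0.1757]
orientation: [[-0.997, 0.082, 0.0], [0.082, 0.997, 0.0], [-0.0, 0.0, -1.0]]
wrist_force: [-0.1, -0.1, -1.0]
finger_gap: 0.0437
grasp_force: 30.0
```

```bash
python3 - <<'E'
from h import *
go(.491,.0805,.0855,85.3);st=state();print(st["finger_gap"],st["grasp_force"],st["eef_pos"])
E
```

```text
go [0.01 0.13 9.02] [ 0.  0. -0.]
0.04368946547676881 29.985227286815643 [0.49101565 0.07916039 0.17569524]
```

Request:
carry_out(
  steps=[0, 0.1, 5, 0, 0, 0, 1, 0, 0.1, 8, 0, 0, 0, 1, 0, 0.1, 9, 0, 0, 0, 1, 0, 0.1, 9, 0, 0, 0, 1, 0, 0.1, 9, 0, 0, 0, 1, 0, 0.1, 9, 0, 0, 0, -0.3, 0, 0.1, 9, 0, 0, 0, -0.3, 0, 0.1, 9, 0, 0, 0, -0.3, 0, 0.1, 5, 0, 0, 0, -0.3, 0, 0.1, 0, 0, 0, 0, -0.3],
)

```text
t: 23.18
eef_pos: [0.4906, 0.0804, 0.1762]
orientation: [[-0.997, 0.082, -0.002], [0.082, 0.997, 0.0], [0.002, -0.0, -1.0]]
wrist_force: [0.5, 0.1, -0.3]
finger_gap: 0.0622
grasp_force: 0.0
```

Request:
carry_out(
  steps=[0, 0, -12, 0, 0, 0, -0.3, 0, 0, -12, 0, 0, 0, -0.3, 0, 0, -12, 0, 0, 0, -0.3, 0, 0, -12, 0, 0, 0, -0.3, 0, 0, -12, 0, 0, 0, -0.3],
)

```text
t: 23.8
eef_pos: [0.4906, 0.0804, 0.2942]
orientation: [[-0.997, 0.082, -0.003], [0.082, 0.997, 0.0], [0.003, -0.0, -1.0]]
wrist_force: [-0.8, -0.7, 0.1]
finger_gap: 0.0619
grasp_force: 0.0
```

```bash
python3 - <<'E'
from h import *
fixed("scene");fixed("side")
st=state();s=snapshot("wrist");save(s,"w2");W=cloud(s,pose(s,st));z=W[...,2]
a=((z>.112)&(z<.13)).astype(np.uint8);k,l,t,c=cv2.connectedComponentsWithStats(a)
for i in range(1,k):
    if t[i,4]>80:
        P=W[l==i];r=cv2.minAreaRect((P[:,:2]*1000).astype(np.float32));print(c[i],t[i,4],np.round(r[0],1),np.round(r[1],1),round(r[2],1))
print(st["eef_pos"]);go(.6317,.239,.30,-4.7);go(.6317,.239,.30,175.3)
E
```

```text
bench 350 [ 535.1 -291.1] [51.7 45.8] 32.5 z 0.0507 [120.  18.  13.] shk [ -13.  -451.9]
tray 232 [505.3 249.7] [43.3 53.3] 84.8 z 0.1214 [117. 121. 120.] shk [-86.9  84.7]
tray 263 [499.7 166.1] [46.3 52.6] 84.4 z 0.1213 [110. 115. 113.] shk [-85.7   0.8]
tray 268 [493.6  80. ] [45.1 52.7] 84.9 z 0.1211 [79. 90. 86.] shk [-84.7 -85.4]
tray 161 [ 502.1 -628.4] [24.8 69.2] 27.9 z 0.1199 [67. 63. 58.] shk [ -18.2 -790.8]
bench 567 [ 533.2 -293.2] [50.2 44.7] 32.7 z 0.0491 [117.  18.  16.] shk [ -14.7 -454.1]
bench 148 [ 661.5 -352.6] [22.3 44.7] 56.2 z 0.0496 [49. 58. 46.] shk [ 118.1 -502.8]
tray 181 [504.  247.5] [43.7 47.3] 84.5 z 0.1202 [124. 131. 133.] shk [-88.   82.4]
tray 207 [499.  162.3] [43.9 47. ] 86.0 z 0.12 [114. 122. 124.] shk [-86.  -3.]
tray 257 [492.1  79. ] [46.2 49. ] 86.0 z 0.1199 [73. 83. 82.] shk [-86.1 -86.6]
[260.52034525 172.88779285] 1622 [492.8  81.1] [43.7 50.3] 85.3
[333.47393939 172.69939394] 1650 [499.8 165.8] [44.  50.3] 85.2
[406.22663551 171.81483645] 1712 [505.3 250. ] [44.3 50.1] 85.2
[0.4908045  0.08041128 0.29447513]
go [-12.74  16.96  -0.56] [-0.1 -0.1 90. ]
go [-12.74  16.96  -0.56] [  0.1  -0.1 -90. ]
```

View pics/w2.png

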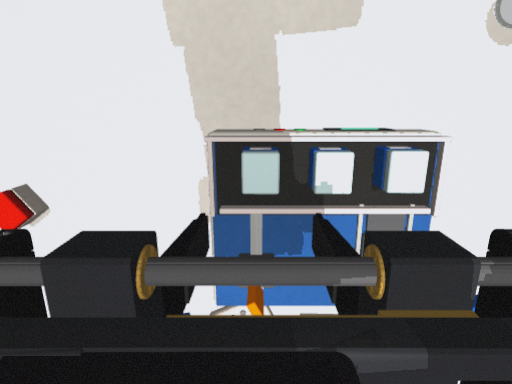

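All three boxes stand aligned in the tray at (260,173), (333,173) and (406,172); rectangles read 44×50 mm at 85.2°, x ≈ -86 in the shaker frame, tops at z 0.120. Now the fin.

Request:
carry_out(
  steps=[-12.7, 17, -0.5, 0, 0, 90, 0.66, -12.7, 17, -0.5, 0, 0, 90, 0.66, -12.7, 17, -0.5, 0, 0, 90, 0.66, -12.7, 17, -0.5, 0, 0, 90, 0.66, -12.7, 17, -0.5, 0, 0, 90, 0.66, -12.7, 17, -0.5, 0, 0, 90, 0.66, -12.7, 17, -0.5, 0, 0, 90, 0.66, -12.7, 17, -0.5, 0, 0, 90, 0.66, -12.7, 17, -0.5, 0, 0, 90, 0.66, -12.7, 17, -0.5, 0, 0, 90, 0.66],
)

```text
t: 25.2
eef_pos: [0.6315, 0.2395, 0.2999]
orientation: [[0.081, 0.997, -0.001], [0.997, -0.081, -0.0], [-0.0, -0.001, -1.0]]
wrist_force: [-0.3, 0.4, 0.2]
finger_gap: 0.0162
grasp_force: 0.0
```

Request:
carry_out(
  steps=[0, 0, 0, 0, 0, 0, 0.66, 0, 0, 0, 0, 0, 0, 0.66, 0, 0, 0, 0, 0, 0, 0.66],
)

```text
t: 25.58
eef_pos: [0.6315, 0.2395, 0.3006]
orientation: [[0.081, 0.997, -0.0], [0.997, -0.081, 0.0], [0.0, -0.0, -1.0]]
wrist_force: [0.1, -0.3, 0.5]
finger_gap: 0.0164
grasp_force: 0.0
```

```bash
python3 - <<'E'
from h import *
go(.6317,.239,.14,-4.7);st=state();s=snapshot("wrist");W=cloud(s,pose(s,st));z=W[...,2]
a=((z>.116)&(z<.13)&(W[...,0]>.58)).astype(np.uint8);k,l,t,c=cv2.connectedComponentsWithStats(a)
for i in range(1,k):
    if t[i,4]>40:
        P=W[l==i];r=cv2.minAreaRect((P[:,:2]*1000).astype(np.float32));print(c[i],t[i,4],np.round(r[0],1),np.round(r[1],1),round(r[2],1))
print(st["eef_pos"],st["finger_gap"],st["joint_pos"])
E
```

```text
go [-0.05  0.02 16.06] [-0. -0.  0.]
[260.75770925 171.3215859 ] 227 [632.6 238.9] [25.  11.7] 85.3
[273.12698413 301.28571429] 63 [633.9  65.8] [17.1  3.3] 22.4
[0.63149563 0.23947732 0.30062999] 0.01641645089047064 [2.64712710e-01 5.02791111e-01 1.30497786e+00 6.17166969e-05
 1.33384081e+00 3.45980265e-01]
```

Request:
carry_out(
  steps=[0, 0.1, 6, 0, 0, 0, 0.58, 0, 0.1, 12, 0, 0, 0, 0.58, 0, 0.1, 16, 0, 0, 0, 0.58, 0, 0.1, 18, 0, 0, 0, 0.58, 0, 0.1, 19.5, 0, 0, 0, 0.58, 0, 0.1, 20.1, 0, 0, 0, 0.58, 0, 0.1, 20.1, 0, 0, 0, 0.58, 0, 0.1, 20.1, 0, 0, 0, 0.58],
)

```text
t: 26.62
eef_pos: [0.6329, 0.2396, 0.1006]
orientation: [[0.082, 0.997, 0.001], [0.997, -0.082, 0.0], [0.001, 0.001, -1.0]]
wrist_force: [-0.3, 0.4, 0.1]
finger_gap: 0.0199
grasp_force: 0.0
```

Request:
carry_out(
  steps=[0, 0, 0.5, 0, 0, 0, 0.58, 0, 0, 1, 0, 0, 0, 0.58, 0, 0, 1.3, 0, 0, 0, 0.58, 0, 0, 1.45, 0, 0, 0, 0.58, 0, 0, 1.45, 0, 0, 0, 0.58, 0, 0, 1.45, 0, 0, 0, 0.58],
)

```text
t: 27.38
eef_pos: [0.633, 0.2397, 0.0861]
orientation: [[0.082, 0.997, 0.002], [0.997, -0.082, 0.001], [0.001, 0.002, -1.0]]
wrist_force: [-0.5, 0.7, 9.4]
finger_gap: 0.0203
grasp_force: 4.5
```

Request:
carry_out(
  steps=[0, -0.4, 0.05, 0, 0, 0, 0.58, 0, -0.8, 0.05, 0, 0, 0, 0.58, 0, -1.2, 0.05, 0, 0, 0, 0.58, 0, -1.6, 0.05, 0, 0, 0, 0.58, 0, -2, 0.05, 0, 0, 0, 0.58, 0, -2.4, 0.05, 0, 0, 0, 0.58, 0, -2.6, 0.05, 0, 0, 0, 0.58, 0, -2.8, 0.05, 0, 0, 0, 0.58, 0, -2.8, 0.05, 0, 0, 0, 0.58, 0, -2.8, 0.05, 0, 0, 0, 0.58],
)

```text
t: 28.62
eef_pos: [0.6057, 0.242, 0.086]
orientation: [[0.082, 0.997, 0.003], [0.997, -0.082, 0.001], [0.001, 0.003, -1.0]]
wrist_force: [1.1, 0.3, 11.8]
finger_gap: 0.0202
grasp_force: 5.6
```

```bash
cat >> h.py <<'E'
def bar():
    st=state();s=snapshot("wrist");W=cloud(s,pose(s,st)).reshape(-1,3);px=s["pixels"].reshape(-1,3)
    W,px=W[np.isfinite(W).all(1)],px[np.isfinite(W).all(1)]
    C=np.array([.585,.1582]);a=np.radians(-4.7);R=np.array([[np.cos(a),-np.sin(a)],[np.sin(a),np.cos(a)]])
    S=(W[:,:2]-C)@R*1000;z=W[:,2]
    m=(z>.0835)&(z<.090)&(abs(S[:,1])<130)&(S[:,0]<-20)&(S[:,0]>-75)&(px.min(1)>60); print("bar x",np.percentile(S[m,0],[2,50,98]).round(1),m.sum())
    m=(z>.117)&(z<.127)&(abs(S[:,1]-85)<30)&(S[:,0]>-20)&(S[:,0]<60); print("fin",m.sum(),np.percentile(S[m],[2,50,98],axis=0).round(1).tolist() if m.sum() else "")
    return s
E
python3 - <<'E'
from h import *
save(bar(),"w3");print(state()["wrist_force"],state()["eef_pos"])
fixed("scene")
E
```

```text
bar x [-59.  -54.8 -51.5] 1195
fin 901 [[-2.7, 87.8], [13.2, 95.5], [30.5, 97.5]]
[ 0.91606433  0.596055   11.0453588 ] [0.60569554 0.24199468 0.08598841]
bench 350 [ 534.8 -291.3] [51.7 46.3] 31.5 z 0.0504 [124.  19.  14.] shk [ -13.2 -452.1]
tray 176 [504.6 244. ] [34.3 54.3] 83.7 z 0.1208 [88. 96. 93.] shk [-87.2  78.9]
tray 262 [500.2 165.8] [46.4 53.3] 85.3 z 0.1215 [80. 91. 87.] shk [-85.1   0.7]
tray 268 [492.5  80.8] [44.9 53.6] 84.6 z 0.121 [110. 116. 114.] shk [-85.8 -84.7]
tray 158 [ 499.7 -626.9] [30.2 72.5] 33.7 z 0.1197 [68. 63. 58.] shk [ -20.6 -789.4]
```

Request:
carry_out(
  steps=[0, 0.3, 0, 0, 0, 0, 0.58, 0, 0.3, 0, 0, 0, 0, 0.58, 0, 0.3, -0.5, 0, 0, 0, 0.58, 0, 0.3, -1, 0, 0, 0, 0.58, 0, 0.3, -2, 0, 0, 0, 0.58, 0, 0.3, -4, 0, 0, 0, 0.58, 0, 0.3, -9, 0, 0, 0, 0.58, 0, 0.3, -15, 0, 0, 0, 0.58, 0, 0.3, -20, 0, 0, 0, 0.58, 0, 0.3, -20, 0, 0, 0, 0.58],
)

```text
t: 29.98
eef_pos: [0.6083, 0.2417, 0.2891]
orientation: [[0.082, 0.997, 0.006], [0.997, -0.082, 0.002], [0.002, 0.006, -1.0]]
wrist_force: [0.1, 0.3, -0.6]
finger_gap: 0.0196
grasp_force: 0.0
```

Request:
carry_out(
  steps=[0, 0, 0, 0, 0, 0, 0.58, 0, 0, 0, 0, 0, 0, 0.58, 0, 0, 0, 0, 0, 0, 0.58],
)

```text
t: 30.35
eef_pos: [0.6074, 0.2414, 0.2835]
orientation: [[0.082, 0.997, -0.002], [0.997, -0.082, -0.0], [-0.001, -0.002, -1.0]]
wrist_force: [0.4, -0.1, -0.6]
finger_gap: 0.0202
grasp_force: 0.0
```

```bash
python3 - <<'E'
from h import *
s=bar();st=state();W=cloud(s,pose(s,st));z=W[...,2];px=s["pixels"]
save(s,"w4");hsv=cv2.cvtColor(px,cv2.COLOR_RGB2HSV)
m=((hsv[...,0]<5)|(hsv[...,0]>175))&(hsv[...,1]>150)&(z>.06)&(z<.2)&(W[...,0]>.5)
P=W[m];print("tab",np.median(P,axis=0).round(4),cv2.minAreaRect((P[:,:2]*1000).astype(np.float32)))
m=(hsv[...,0]>6)&(hsv[...,0]<18)&(hsv[...,1]>150)&(z>.16)&(z<.19); P=W[m];print("lev",len(P),cv2.minAreaRect((P[:,:2]*1000).astype(np.float32)) if len(P)>5 else"")
fixed("scene");fixed("side")
print(st["eef_pos"]); go(.6375,.0637,.24,112.4); go(.6375,.0637,.24,-67.6)
E
```

```text
bar x [-56.8 -52.5 -49. ] 676
fin 235 [[10.8, 71.3], [15.3, 85.0], [20.8, 96.8]]
tab [0.6144 0.2439 0.095 ] ((690.2415771484375, 292.29168701171875), (276.67041015625, 70.29347229003906), 31.57404327392578)
lev 0 
bench 348 [ 534.9 -291.2] [49.5 47.2] 33.0 z 0.0506 [119.  17.  13.] shk [ -13.2 -452. ]
tray 231 [505.7 249.4] [45.1 53. ] 83.9 z 0.1217 [110. 114. 113.] shk [-86.5  84.4]
tray 256 [500.  165.5] [47.  52.3] 87.9 z 0.1212 [77. 88. 84.] shk [-85.4   0.3]
tray 265 [493.3  80.6] [45.3 53.5] 85.0 z 0.1212 [113. 117. 116.] shk [-85.  -84.8]
tray 146 [ 500.  -626.7] [29.8 71.7] 33.1 z 0.1195 [64. 60. 56.] shk [ -20.4 -789.3]
bench 559 [ 533.  -292.6] [50.4 44.4] 33.2 z 0.0492 [116.  18.  16.] shk [ -14.9 -453.6]
bench 159 [ 661.7 -351.9] [21.7 44.8] 55.4 z 0.0498 [48. 56. 45.] shk [ 118.2 -502.1]
tray 185 [504.4 246.9] [47.8 47.2] 85.7 z 0.1199 [113. 121. 122.] shk [-87.5  81.8]
tray 207 [498.8 162.1] [44.3 47. ] 85.2 z 0.12 [74. 84. 83.] shk [-86.3  -3.2]
tray 255 [492.2  79. ] [49.5 49. ] 86.1 z 0.1199 [113. 121. 123.] shk [-86.  -86.6]
[0.60744126 0.24140886 0.28369954]
go [-17.47   4.44   4.41] [  -0.    -0.  -117.1]
go [-17.47   4.44   4.41] [-0.   0.  62.9]
```

View pics/w4.png

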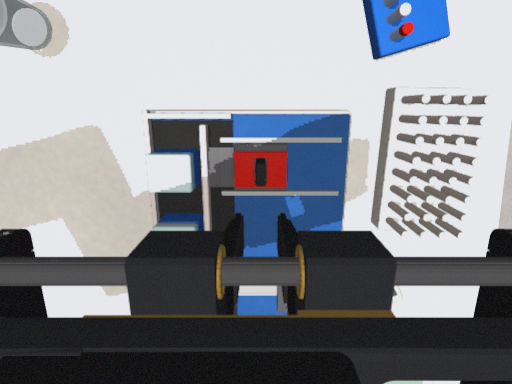

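Retainer is latched at about 24 mm (bar front at -57, fin at x ≈ 15.8, tab top back up at 0.095), and the boxes are undisturbed. The wrist view shows the tab and fin at (260,170) and the bar at column 205. Now the bolt lever.

Request:
carry_out(
  steps=[-17.5, 4.4, 0, 0, 0, -117.1, 0.16, -17.5, 4.4, 0, 0, 0, -117.1, 0.16, -17.5, 4.4, 0, 0, 0, -117.1, 0.16, -17.5, 4.4, 0, 0, 0, -117.1, 0.16, -17.5, 4.4, 0, 0, 0, -117.1, 0.16, -17.5, 4.4, 0, 0, 0, -117.1, 0.16, -17.5, 4.4, 0, 0, 0, -117.1, 0.16, -17.5, 4.4, 0, 0, 0, -117.1, 0.16, -17.5, 4.4, 0, 0, 0, -117.1, 0.16, -17.5, 4.4, 0, 0, 0, -117.1, 0.16],
)

```text
t: 31.75
eef_pos: [0.6371, 0.0635, 0.2845]
orientation: [[-0.978, -0.21, -0.0], [-0.21, 0.978, 0.0], [0.0, 0.0, -1.0]]
wrist_force: [-0.5, 0.3, 0.7]
finger_gap: 0.0398
grasp_force: 0.0
```

Request:
carry_out(
  steps=[0, 0, 0, 0, 0, 0, 0.16, 0, 0, 0, 0, 0, 0, 0.16],
)

```text
t: 32.0
eef_pos: [0.6372, 0.0635, 0.2845]
orientation: [[-0.98, -0.2, -0.0], [-0.2, 0.98, 0.0], [0.0, 0.0, -1.0]]
wrist_force: [-0.3, -0.2, -0.0]
finger_gap: 0.0396
grasp_force: 0.0
```

```bash
python3 - <<'E'
from h import *
st=state();s=snapshot("wrist");W=cloud(s,pose(s,st));z=W[...,2];hsv=cv2.cvtColor(s["pixels"],cv2.COLOR_RGB2HSV)
m=(hsv[...,0]>6)&(hsv[...,0]<18)&(hsv[...,1]>150)&(z>.16)&(z<.19)&(W[...,0]>.5)&(W[...,0]<.75); P=W[m];print("lev",len(P),cv2.minAreaRect((P[:,:2]*1000).astype(np.float32)) if len(P)>5 else"")
print(st["eef_pos"],st["joint_pos"].round(2));go(.6375,.0637,.24,112.4)
E
```

```text
lev 285 ((637.1306762695312, 63.10304260253906), (22.69500160217285, 11.020007133483887), 22.93973159790039)
[0.637153   0.06347382 0.28454667] [-0.    0.46  1.43  0.    1.26 -1.78]
go [-0.04  0.02  4.46] [  0.   -0.  -10.8]
```

Request:
carry_out(
  steps=[0, 0, 4, 0, 0, -10.9, 0.16, 0, 0, 8, 0, 0, -10.9, 0.16, 0, 0, 8, 0, 0, -10.9, 0.16, 0, 0, 12, 0, 0, -10.9, 0.16, 0, 0, 15.4, 0, 0, -10.9, 0.16, 0, 0, 15.4, 0, 0, -10.9, 0.16, 0, 0, 15.4, 0, 0, -10.9, 0.16],
)

```text
t: 32.92
eef_pos: [0.6382, 0.0635, 0.1329]
orientation: [[-0.923, -0.385, 0.003], [-0.385, 0.923, 0.0], [-0.003, -0.001, -1.0]]
wrist_force: [1.4, -0.2, 1.1]
finger_gap: 0.0406
grasp_force: 0.0
```

Request:
carry_out(
  steps=[0, 0, 0, 0, 0, 0, 1, 0, 0, 0, 0, 0, 0, 1, 0, 0, 0, 0, 0, 0, 1, 0, 0, 0, 0, 0, 0, 1, 0, 0, 0, 0, 0, 0, 1, 0, 0, 0, 0, 0, 0, 1],
)

```text
t: 33.67
eef_pos: [0.6376, 0.0628, 0.131]
orientation: [[-0.923, -0.386, 0.001], [-0.386, 0.923, -0.001], [-0.001, -0.001, -1.0]]
wrist_force: [1.3, -5.6, 1.8]
finger_gap: 0.0109
grasp_force: 30.0
```

Request:
carry_out(
  steps=[0, 0, 0.03, 0, 0, 9, 1, 0, 0, 0.05, 0, 0, 18, 1, 0, 0, 0.08, 0, 0, 27, 1, 0, 0, 0.1, 0, 0, 36, 1, 0, 0, 0.13, 0, 0, 45, 1, 0, 0, 0.15, 0, 0, 54, 1, 0, 0, 0.18, 0, 0, 63, 1, 0, 0, 0.2, 0, 0, 72, 1, 0, 0, 0.2, 0, 0, 72, 1],
)

```text
t: 34.8
eef_pos: [0.6375, 0.0627, 0.129]
orientation: [[-0.65, 0.76, 0.001], [0.76, 0.65, -0.001], [-0.001, 0.0, -1.0]]
wrist_force: [0.6, -6.4, 1.6]
finger_gap: 0.0109
grasp_force: 30.0
```

```bash
python3 - <<'E'
from h import *
st=state();print(st["ft_torque"],st["wrist_force"],st["eef_pos"],st["finger_gap"],np.degrees(np.arctan2(st["orientation"][1][1],st["orientation"][0][1])))
E
```

```text
[-1.41156439 -0.13591491 -0.12631505] [ 0.63059495 -6.36920411  1.60948658] [0.63754092 0.06273474 0.12897355] 0.010861709305409539 40.53508729484158
```

Request:
carry_out(
  steps=[-0.05, -0.05, 0.03, 0, 0, 9, 1, -0.05, -0.05, 0.05, 0, 0, 18, 1, -0.05, -0.05, 0.08, 0, 0, 27, 1, -0.05, -0.05, 0.1, 0, 0, 36, 1, -0.05, -0.05, 0.13, 0, 0, 45, 1, -0.05, -0.05, 0.15, 0, 0, 54, 1, -0.05, -0.05, 0.18, 0, 0, 63, 1, -0.05, -0.05, 0.2, 0, 0, 72, 1, -0.05, -0.05, 0.2, 0, 0, 72, 1],
)

```text
t: 35.92
eef_pos: [0.6375, 0.0626, 0.127]
orientation: [[0.519, 0.855, 0.001], [0.855, -0.519, -0.0], [0.0, 0.001, -1.0]]
wrist_force: [0.7, -3.2, 3.5]
finger_gap: 0.0109
grasp_force: 30.0
```

Request:
carry_out(
  steps=[0, 0, 0.03, 0, 0, 9, 1, 0, 0, 0.05, 0, 0, 18, 1, 0, 0, 0.08, 0, 0, 27, 1, 0, 0, 0.1, 0, 0, 36, 1, 0, 0, 0.13, 0, 0, 45, 1, 0, 0, 0.15, 0, 0, 54, 1, 0, 0, 0.15, 0, 0, 54, 1],
)

```text
t: 36.8
eef_pos: [0.6373, 0.0626, 0.1254]
orientation: [[0.996, 0.085, 0.001], [0.085, -0.996, -0.0], [0.001, 0.0, -1.0]]
wrist_force: [1.3, -3.4, 4.8]
finger_gap: 0.011
grasp_force: 30.0
```

```bash
python3 - <<'E'
from h import *
st=state();print(st["ft_torque"],st["wrist_force"],st["eef_pos"],st["finger_gap"],np.degrees(np.arctan2(st["orientation"][1][1],st["orientation"][0][1])),st["joint_pos"])
E
```

```text
[-0.8985947  -0.06279515 -0.13244644] [ 1.27210108 -3.38282272  4.84724251] [0.63734395 0.06261724 0.12541564] 0.010995505319046028 -85.10374299780138 [-5.12481695e-03  6.06313507e-01  1.60978072e+00 -7.97900917e-05
  9.24773958e-01  1.48026367e+00]
```

Request:
carry_out(
  steps=[0, 0, 0, 0, 0, 4, 1, 0, 0, 0.02, 0, 0, 8, 1, 0, 0, 0.02, 0, 0, 10, 1, 0, 0, 0.02, 0, 0, 12, 1, 0, 0, 0.02, 0, 0, 12, 1],
)

```text
t: 37.42
eef_pos: [0.6373, 0.0627, 0.1251]
orientation: [[0.992, -0.126, 0.0], [-0.126, -0.992, -0.0], [0.0, 0.0, -1.0]]
wrist_force: [1.4, -3.9, 5.6]
finger_gap: 0.0109
grasp_force: 30.2
```

```bash
python3 - <<'E'
from h import *
st=state();print(st["ft_torque"],st["wrist_force"],st["eef_pos"],st["finger_gap"],np.degrees(np.arctan2(st["orientation"][1][1],st["orientation"][0][1])))
E
```

```text
[-0.98193897 -0.09941307  0.56111702] [ 1.4341483  -3.85626935  5.5643495 ] [0.63726171 0.06268894 0.12507876] 0.010938673007181939 -97.21413580781388
```

The torque rose to 0.56 N·m at yaw -97°, which is the predicted stop position, so the bolt is snug. Release, lift and check.

Request:
carry_out(
  steps=[0, 0, 0, 0, 0, 0, 0.3, 0, 0, 0, 0, 0, 0, 0.3, 0, 0, 0, 0, 0, 0, 0.3, 0, 0, -5, 0, 0, 0, 0.3, 0, 0, -10, 0, 0, 0, 0.3, 0, 0, -10, 0, 0, 0, 0.3, 0, 0, -10, 0, 0, 0, 0.3],
)

```text
t: 38.3
eef_pos: [0.6366, 0.0629, 0.2242]
orientation: [[0.992, -0.127, -0.001], [-0.127, -0.992, 0.0], [-0.001, -0.0, -1.0]]
wrist_force: [0.4, -0.7, 0.8]
finger_gap: 0.0333
grasp_force: 0.0
```

```bash
python3 - <<'E'
from h import *
st=state();s=snapshot("wrist");save(s,"w5");W=cloud(s,pose(s,st));z=W[...,2];hsv=cv2.cvtColor(s["pixels"],cv2.COLOR_RGB2HSV)
m=(hsv[...,0]>6)&(hsv[...,0]<18)&(hsv[...,1]>150)&(z>.155)&(z<.19)&(W[...,0]>.5)&(W[...,0]<.75); P=W[m];print("lev",len(P),cv2.minAreaRect((P[:,:2]*1000).astype(np.float32)) if len(P)>5 else"",P[:,2].max() if len(P) else "")
for n in("scene","side"):
    s=snapshot(n);W=cloud(s,pose(s));z=W[...,2];hsv=cv2.cvtColor(s["pixels"],cv2.COLOR_RGB2HSV)
    m=(hsv[...,0]>6)&(hsv[...,0]<18)&(hsv[...,1]>150)&(z>.1)&(z<.2)&(W[...,0]>.5)&(W[...,0]<.75);P=W[m]
    if len(P):print(n,len(P),np.percentile(P,[2,98],axis=0).round(4))
ax=np.array([.6373,.0627]);yd=np.array([.0819,.9966])
for dy in(-.035,):
    go(*(ax+yd*dy),.225,-94.7);go(*(ax+yd*dy),.144,-94.7)
E
```

```text
lev 409 ((637.9635620117188, 62.70643615722656), (10.234496116638184, 23.109468460083008), 82.93959045410156) 0.16840648647002107
scene 128 [[0.6264 0.0563 0.1194]
 [0.6501 0.0662 0.1689]]
side 1249 [[0.5065 0.056  0.1022]
 [0.7432 1.2365 0.1858]]
go [ 0.23  3.5  -0.15] [ 0.   0.1 -2.6]
go [0.25 3.5  7.95] [ 0.   0.1 -2.6]
```

View pics/w5.png

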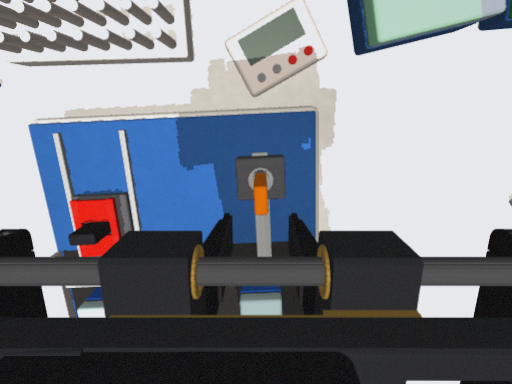

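The wrist view shows the lever upright at (260,190) and in line with the shaker (x-axis at -7°), tip z about 0.167: snug. Now go behind it with the fingers shut.

Request:
carry_out(
  steps=[0.2, 3.5, 0, 0, 0, -2.6, 1, 0.2, 3.5, 0, 0, 0, -2.6, 1, 0.2, 3.5, 0, 0, 0, -2.6, 1, 0.2, 3.5, 0, 0, 0, -2.6, 1, 0.2, 3.5, 4, 0, 0, -2.6, 1, 0.2, 3.5, 8, 0, 0, -2.6, 1, 0.2, 3.5, 8, 0, 0, -2.6, 1, 0.2, 3.5, 8, 0, 0, -2.6, 1, 0.2, 3.5, 8, 0, 0, -2.6, 1],
)

```text
t: 39.58
eef_pos: [0.6354, 0.0279, 0.1467]
orientation: [[0.997, -0.082, 0.003], [-0.082, -0.997, -0.0], [0.003, -0.0, -1.0]]
wrist_force: [-0.0, -0.4, 0.7]
finger_gap: 0.0001
grasp_force: 0.0
```

```bash
python3 - <<'E'
from h import *
st=state();print(st["wrist_force"],st["finger_gap"])
ax=np.array([.6375,.0627]);yd=np.array([.0819,.9966])
for dy,z in((-.0175,.144),(-.0015,.1429),(.0129,.1358),(.0211,.127),(.0275,.1113)): go(*(ax+yd*dy),z,-94.7)
E
```

```text
[-0.00228849 -0.40178702  0.68238972] 0.00011762960030334025
go [-0.07 -1.73  0.27] [-0.  -0.2 -0. ]
go [-0.07 -3.33  0.38] [-0.  -0.2 -0. ]
go [-0.08 -4.77  1.09] [-0.  -0.2 -0. ]
go [-0.08 -5.59  1.97] [-0.  -0.2 -0. ]
go [-0.08 -6.23  3.54] [-0.  -0.2 -0. ]
```

Request:
carry_out(
  steps=[0, -1.7, 0.2, 0, 0, 0, 1, 0, -2.5, 0.3, 0, 0, 0, 1, 0, -3.3, 0.4, 0, 0, 0, 1, 0, -4, 0.7, 0, 0, 0, 1, 0, -4.8, 1.1, 0, 0, 0, 1, 0, -5.2, 1.5, 0, 0, 0, 1, 0, -5.6, 2, 0, 0, 0, 1, 0, -6, 2.7, 0, 0, 0, 1, 0, -6.2, 3.2, 0, 0, 0, 1, 0, -6.2, 3.4, 0, 0, 0, 1],
)

```text
t: 40.83
eef_pos: [0.64, 0.0901, 0.111]
orientation: [[0.997, -0.083, 0.001], [-0.083, -0.997, 0.001], [0.0, -0.001, -1.0]]
wrist_force: [-1.4, 4.3, 12.2]
finger_gap: 0.0005
grasp_force: 6.0
```

Request:
carry_out(
  steps=[0, 0, 0.1, 0, 0, 0, 1, 0, 0, 0.2, 0, 0, 0, 1, 0, 0, 0.2, 0, 0, 0, 1],
)

```text
t: 41.2
eef_pos: [0.6401, 0.0902, 0.1106]
orientation: [[0.997, -0.083, 0.002], [-0.083, -0.997, 0.001], [0.002, -0.001, -1.0]]
wrist_force: [-3.8, 4.5, 16.2]
finger_gap: 0.0007
grasp_force: 8.3
```

Request:
carry_out(
  steps=[0, 0, -2, 0, 0, 0, 1, 0, 0, -8, 0, 0, 0, 1, 0, 0, -14, 0, 0, 0, 1, 0, 0, -18, 0, 0, 0, 1, -8, 0, -18, 0, 0, 0, 1, -8, 0, -18, 0, 0, 0, 1, -8, 0, -18, 0, 0, 0, 1, -8, 0, -18, 0, 0, 0, 1, -8, 0, -18, 0, 0, 0, 1],
)

```text
t: 42.32
eef_pos: [0.5607, 0.096, 0.2884]
orientation: [[0.997, -0.083, -0.001], [-0.083, -0.997, -0.0], [-0.001, 0.0, -1.0]]
wrist_force: [-0.1, -0.0, 0.7]
finger_gap: 0.0005
grasp_force: 0.0
```

```bash
python3 - <<'E'
from h import *
fixed("side");s=fixed("scene");W=cloud(s,pose(s));z=W[...,2];hsv=cv2.cvtColor(s["pixels"],cv2.COLOR_RGB2HSV)
m=(hsv[...,0]>6)&(hsv[...,0]<18)&(hsv[...,1]>150)&(z>.08)&(z<.2)&(W[...,0]>.5)&(W[...,0]<.75);P=W[m];print("lever",len(P),np.percentile(P,[2,50,98],axis=0).round(4).tolist())
m=((hsv[...,0]<5)|(hsv[...,0]>175))&(hsv[...,1]>150)&(z>.08)&(z<.105)&(W[...,0]>.5)&(W[...,1]>.2)&(W[...,1]<.28);print("tab",np.median(W[m],axis=0))
bar()
im=cv2.cvtColor(s["pixels"],cv2.COLOR_RGB2BGR)[130:270,240:420];cv2.imwrite("pics/end.png",cv2.resize(im,None,fx=4,fy=4))
print(state()["eef_pos"],state()["wrist_force"])
E
```

```text
bench 562 [ 533.5 -292.9] [49.6 44.7] 32.2 z 0.0492 [117.  18.  16.] shk [ -14.3 -453.8]
bench 151 [ 660.7 -352.1] [23.7 45.1] 52.5 z 0.0492 [50. 57. 46.] shk [ 117.3 -502.4]
tray 183 [504.  247.3] [47.1 47.3] 84.5 z 0.1203 [123. 130. 132.] shk [-88.   82.2]
tray 208 [499.  161.5] [44.5 47.1] 86.1 z 0.1199 [120. 128. 130.] shk [-86.   -3.8]
tray 254 [492.1  78.3] [46.2 49. ] 86.2 z 0.12 [73. 83. 82.] shk [-86.  -87.3]
bench 353 [ 535.3 -291.5] [51.5 45.6] 30.9 z 0.0504 [121.  19.  14.] shk [ -12.7 -452.3]
tray 233 [506.5 249.4] [43.2 53.9] 84.3 z 0.1213 [118. 122. 121.] shk [-85.7  84.4]
tray 262 [499.8 165.7] [45.8 53.6] 86.7 z 0.1212 [117. 121. 119.] shk [-85.5   0.5]
tray 266 [492.6  80.3] [45.  51.8] 84.3 z 0.1213 [80. 91. 87.] shk [-85.7 -85.2]
tray 135 [641.8  97.8] [53.6 27.1] 88.1 z 0.1139 [108.  50.  15.] shk [ 61.6 -55.5]
tray 153 [ 504.6 -632. ] [12.4 65.1] 12.7 z 0.1201 [67. 62. 58.] shk [ -15.3 -794.1]
lever 174 [[0.6289, 0.0734, 0.1045], [0.6419, 0.0965, 0.1131], [0.6534, 0.1215, 0.1174]]
tab [0.61588638 0.23349114 0.09534363]
bar x [-57.9 -53.5 -50.1] 1423
fin 303 [[8.7, 70.7], [14.6, 82.8], [20.6, 96.4]]
[0.56039011 0.09606326 0.28851988] [-0.79451966  0.25481217 -0.84323712]
```

View pics/end.png

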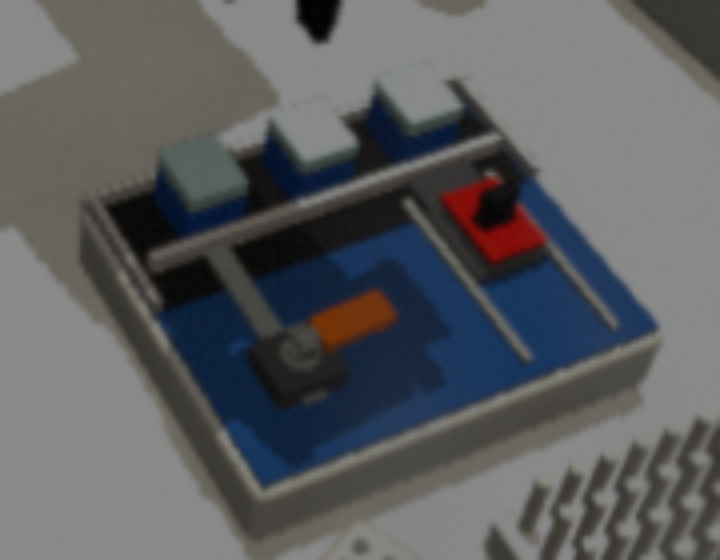

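The end picture shows three boxes standing behind the lip at (200,185), (312,145) and (418,105), the retainer latched one notch on with the tab up, and the orange lever flat at (355,318), pointing to +y. The red-lidded box hasn't moved.

```bash
python3 -c "
from workcell import finish_job
print(finish_job())"
```

```text
the job is handed in; nothing more can be done
None
```

I handed the job in at about 42 s, but the verdict was not reported back. By my last measurements, all three pale-lidded boxes stand flat in the tray, the retainer is latched one notch on with the tab up, the bolt is snug, the lever is folded flat, and the red-lidded box has not moved.

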